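Fit a format plate into the sealer bed and cam it tight

ROBOT

A 6-joint arm with a two-finger parallel gripper is mounted at the origin on a cart in front of the work surface, level with it; the furniture and walls round the work are solid. World frame = base frame: x ahead of the robot, y to its left, z up, the work surface at z = 0. Lengths are in m, angles in degrees, forces in N, time in s.
With the tool pointing down it reaches from about 0.325 to 0.85 m from the base axis. Payload 15.5 kg.
Tool frame: the origin (TCP) lies at the very end of the fingers, on their centre line; the grasp point (between the pads) lies arm.grip_depth behind it (arm.grip_depth is the distance from the TCP to the grasp point, in m); z points along the fingers, y is the direction in which the jaws open and shut (so a half turn about z gives the same grasp; the last joint's range is limited). The gripper opens to 91 mm and grips with 3 to 60 N. Pads are 32 mm wide; open, the fingers measure 118 mm over their backs; the gripper's body (76 mm by 178 mm) begins 60 mm behind the grasp point.
Start: joints at [64.773, 28.281, 77.091, -0, 74.628, -5.472], TCP at [0.211, 0.588, 0.177] pointing down, gripper open.
Joint ranges: [-166.48, 166.48], [-47.26, 123.95], [12.59, 153.08], [-70.14, 250.14], [6.76, 159.57], [-176.63, 176.63]. Speed limits (degrees/s): [108.29, 108.29, 147.25, 172.46, 172.46, 172.46].

INTERFACE

Orientations are given as a 3x3 rotation matrix whose columns are the frame's x, y, z axes.
In Python, from rig import arm gives the robot as it stands. Calls block until the motion is done:
- arm.move_to(position, orientation): joint-space move of the TCP to a pose.
- arm.move_l(position, orientation=None, feed=0.15): straight line of the TCP; orientation=None keeps the orientation; feed is the mean speed in m/s.
- arm.move_joints(angles): joint-space move.
- arm.grip(opening): finger opening in m; the grip force is fixed at half the most; returns when the fingers have stopped.
- arm.sleep(seconds).
- arm.solve_ik(position, orientation): joint angles nearest the present ones, or None.
- arm.snapshot(name): name is "side" or "top" or "wrist"; returns the picture (384x512x3 uint8, red, green, blue); there is no depth.
- arm.get_calibration(name): a dict with "intrinsics" (3x3 intrinsics, pixels), "k1" (the pictures are not rectified: a ray, as slopes to the right and down, at radius r is drawn at 1 + k1 r^2 times it, then the intrinsics apply), "cam_to_world" (4x4, takes a point from camera to world coordinates). Camera axes: x right, y down, z forward; pixel columns grow to the right and rows downward; lengths in m; the calibration is good to about 2 mm. A picture is of the moment at which its call begins: read the wrist's pose just before it. get_calibration takes no time and is no camera call; for the wrist camera it gives the pose at the moment of the call.
A pose or a line that the arm cannot do raises arm.Unreachable and nothing moves.
- arm.sign_off(): hands the job in, once; it reports no verdict.
Readings, each from a call of its own:
- arm.current_t(): time.
- arm.current_joint_positions(): joint angles.
- arm.current_dq(): joint speeds.
- arm.current_tau(): joint torques, N m.
- arm.current_ee_pos(): TCP position.
- arm.current_tool_rot(): TCP orientation.
- arm.current_force(): force on the tool from outside, world axes, zero at the start.
- arm.current_torque(): the same for the moment, N m.
- arm.current_width(): finger opening in m.
Only numpy, scipy, OpenCV 4.12 (cv2) and the standard library are available. Lean on these libraries where they do the work, as an engineer would, in place of code of your own. Each camera call takes 0.05 s, during which the arm holds its last target.

TASK

Get the tray sealer ready for six-cavity work: swing its cam lock fully open, set the format plate with six cavities (orange rims) flat on the blue bed with its pin towards the lock, slide it in under the two clamp toes, then turn the lock lever clockwise to its end so that the hook draws the plate tight against the stop. Let go of it all; leave the two-cavity plate (blue rims) and the things lying around where they are.

Things in the scene. Friction and masses are not known exactly. Their poses are not given: they have to be found in the camera images.
- pocket (a point): Middle of the stop face of the fixed blue bed, at the height of its aluminium top, 30 mm above the worktop. Axes: x is the way a plate slides in, y to the left of that, z up. The bed is 166 wide; its free top runs from x = -190 (open end, no wall) to the stop at x = 0
- toe_tip (a point): Point at the bed's top midway between the tips of the two dark steel clamp toes, x = -18 from the stop; axes as for the pocket. The toes overhang the bed from here to the stop at y = 16 to 72 and -16 to -72, undersides 11.5 and tops 20 mm above the bed (screw heads to 23). The middle between them is open above, for the plate's bolt and pin
- guide_mouth (a point): Point at the bed's top in the middle of the mouth of the two low side guides, x = -72 from the stop. The guides are 9.5 mm high, 133 mm apart here, narrowing to 123 mm at x = -45 and on to the stop
- plungers (a point): Point on the stop face midway between two small brass spring plungers 72 mm apart. They stand out 6 mm and push a plate back, with about 2 N in all when first touched and 8 N when fully pressed in. A plate pushed home and let go comes back by up to 6 mm, still under the toes and within reach of the hook, which then draws it in
- lock_axis (a point): Axis of the cam lock, at the height of the bed's top, 46 mm beyond the stop; axes as for the pocket. The lock is a steel disc of 72 mm diameter with a spiral hook slot, from 7.5 to 17 mm above the bed, with a flat lever on it up to 22 mm above the bed
- cam_lock (a joint): Angle of the lock, rad: 0 open (mouth of the slot faces the incoming pin), 3.14 locked; grows clockwise seen from above. At angle a the lever points along (sin a, cos a) in the bed's x, y: from +y over the far side to -y. Stays where it is left; turning takes under 0.25 N m. Above about 0.35 the hook bars the pin's way in; 0 to 0.25 lets it in
- knob_grip (a point): Black upright knob on the end of the lever, 17 mm diameter, 45 mm from the lock axis, spinning freely on its own upright axis, from 22.5 to 62.5 mm above the bed; this point is on its axis, 46.5 mm above the bed
- six_plate_grip (a point): Middle of the handle bar of the loose six-cavity format plate (aluminium, orange rims, 0.27 to 0.53 kg), 42 mm above the plate's underside. x points to the plate's front, z up. The bar is black, 12 mm thick, along y, 74 mm free between its posts and open below down to the plate; it lies 69 mm behind the front edge, 4 mm behind the plate's middle
- six_plate_edge (a point): Middle of the front edge of the six-cavity plate, at its underside; axes as for its handle. The plate is 130 long (x), 120 wide (y), 10 thick. This point meets pocket when the plate is fully home
- six_plate_pin (a point): Top of the plate's upright steel pin, 8 mm diameter, 30 mm in front of the edge, 17 mm above the underside. It stands on a flat bolt 14 wide, 6 high that reaches 34 mm out from the edge. Fully home the pin is 16 mm short of the lock axis
- six_plate: The same six-cavity plate; origin at the centre of its underside
- two_plate_grip (a point): Middle of the handle bar of the other format plate, the same in all but its two long openings with blue rims; it stays where it is
- clear_tape: Roll of clear tape lying flat, 93 mm across, 48 high, origin at the centre of its underside; bystander
- red_marker: Red felt marker lying on the worktop, 137 mm long; bystander
- scraper: Table scraper with red handle lying on the worktop, 248 mm long; bystander
- mug: White mug, 97 mm high; bystander

How it is judged:
By the outcome, as a careful person would: the job done as asked, in the order asked, and still so for the second after the job is handed in, with the robot touching nothing.
It also fails if it takes over 67 s, if anything falls off the work surface, if the arm or the gripper's body presses on something with over 40 N, if the wrist force passes 120 N, or if a joint passes its speed limit or range.

## Working session

There is one attempt and no reset: what is moved stays moved. The work goes in short steps, each a Python script; the robot and the scene stay as the last script left them, time stands still between calls to the robot, and variables do not carry over. Pictures are saved under pics/ and viewed, and the job is handed in when it is done.

```bash
ls; mkdir -p pics; python3 - <<'E'
from rig import arm
import cv2
for n in ["side","top","wrist"]:
    c=arm.get_calibration(n); im=arm.snapshot(n)
    cv2.imwrite(f"pics/{n}0.png",im[:,:,::-1]); print(n,c)
print(arm.current_t(),arm.grip_depth,arm.current_ee_pos(),arm.current_width())
E
```

```text
pics
side {'intrinsics': array([[347.34382311,   0.        , 252.35823093],
       [  0.        , 347.34382311, 192.70624833],
       [  0.        ,   0.        ,   1.        ]]), 'k1': 0.01034909890494292, 'cam_to_world': array([[ 0.99644432, -0.04841971,  0.06895104,  0.47638038],
       [-0.0837184 , -0.66112385,  0.74559136, -0.69401316],
       [ 0.00948386, -0.74871275, -0.66282673,  0.78021862],
       [ 0.        ,  0.        ,  0.        ,  1.        ]])}
top {'intrinsics': array([[391.13783453,   0.        , 256.03098903],
       [  0.        , 391.13783453, 188.18248319],
       [  0.        ,   0.        ,   1.        ]]), 'k1': 8.297882941068063e-05, 'cam_to_world': array([[-1.24350999e-02, -9.97583238e-01,  6.83597244e-02,
         4.78055776e-01],
       [-9.99922520e-01,  1.24448165e-02, -2.83736488e-04,
         7.79080079e-02],
       [-5.67673461e-04, -6.83579562e-02, -9.97660698e-01,
         1.38599042e+00],
       [ 0.00000000e+00,  0.00000000e+00,  0.00000000e+00,
         1.00000000e+00]])}
wrist {'intrinsics': array([[277.02559023,   0.        , 251.38048488],
       [  0.        , 277.02559023, 190.52405204],
       [  0.        ,   0.        ,   1.        ]]), 'k1': -0.002347342836713866, 'cam_to_world': array([[ 0.33823787,  0.91222037,  0.23119069,  0.14579416],
       [ 0.94105989, -0.32756013, -0.08432463,  0.61187098],
       [-0.0011938 ,  0.24608607, -0.96924725,  0.38361955],
       [ 0.        ,  0.        ,  0.        ,  1.        ]])}
0.15 0.0188 [0.21111232 0.58793883 0.17617141] 0.09108814706636106
```

View pics/top0.png

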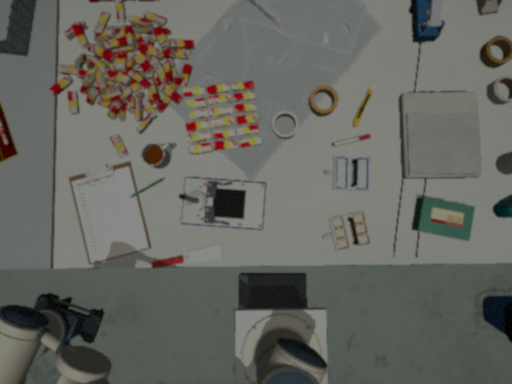

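View pics/side0.png

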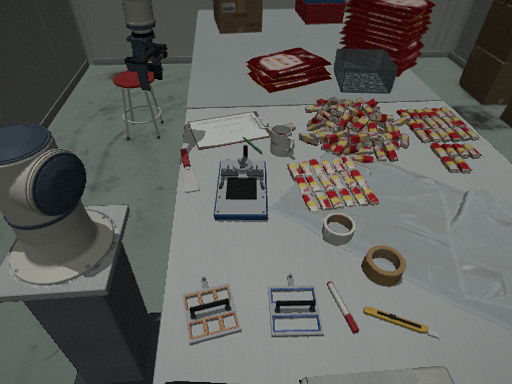

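View pics/wrist0.png

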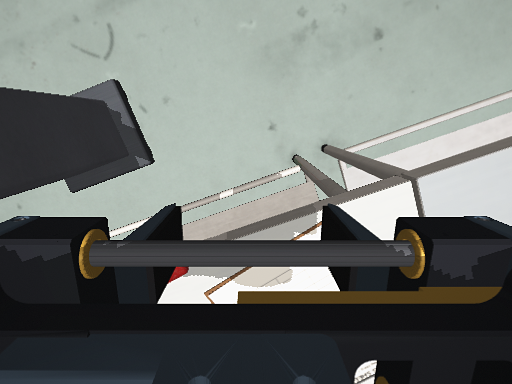

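```bash
python3 - <<'E'
import cv2
t=cv2.imread("pics/top0.png"); s=cv2.imread("pics/side0.png")
cv2.imwrite("pics/c1.png",cv2.resize(t[165:245,170:280],None,fx=7,fy=7,interpolation=cv2.INTER_CUBIC))
cv2.imwrite("pics/c2.png",cv2.resize(t[145:260,310:390],None,fx=5,fy=5,interpolation=cv2.INTER_CUBIC))
cv2.imwrite("pics/c3.png",cv2.resize(s[135:230,200:310],None,fx=6,fy=6,interpolation=cv2.INTER_CUBIC))
cv2.imwrite("pics/c4.png",cv2.resize(s[260:350,170:340],None,fx=4.5,fy=4.5,interpolation=cv2.INTER_CUBIC))
E
```

```text
(no output)
```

View pics/c1.png

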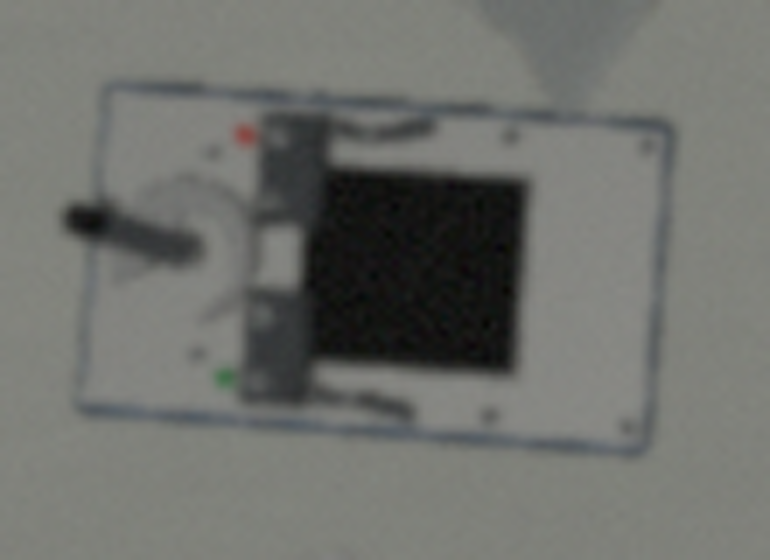

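View pics/c2.png

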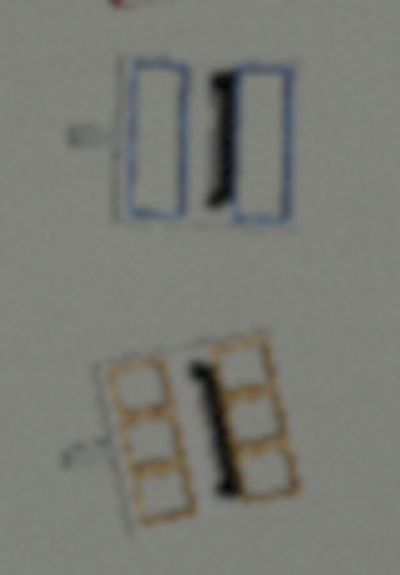

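View pics/c3.png

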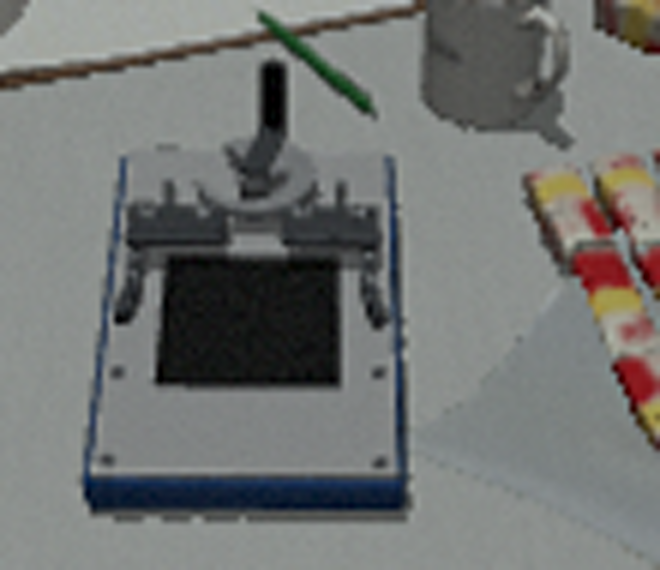

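View pics/c4.png

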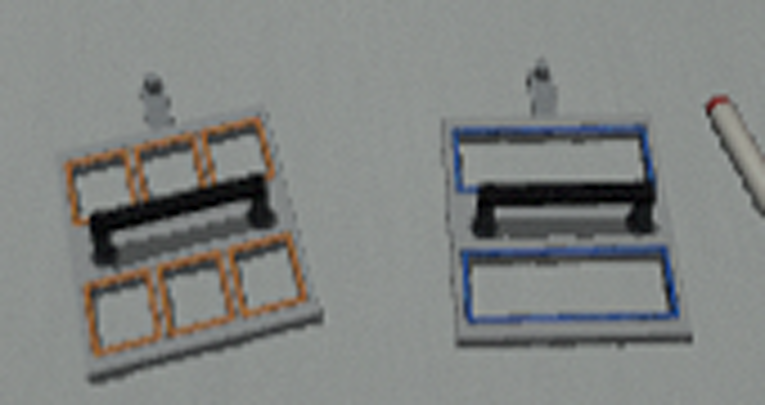

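```bash
cat > h.py <<'E'
import numpy as np, cv2
def ray(c,u,v):
    K=c["intrinsics"];k=c["k1"]
    d=np.array([(u-K[0,2])/K[0,0],(v-K[1,2])/K[1,1]]);s=d.copy()
    for _ in range(30): s=d/(1+k*(s@s))
    M=c["cam_to_world"]; r=M[:3,:3]@np.array([s[0],s[1],1]); return M[:3,3],r
def at_z(c,u,v,z):
    o,r=ray(c,u,v); return o+r*(z-o[2])/r[2]
def tri(c1,p1,c2,p2):
    o1,r1=ray(c1,*p1);o2,r2=ray(c2,*p2)
    r1=r1/np.linalg.norm(r1);r2=r2/np.linalg.norm(r2)
    t=np.linalg.lstsq(np.c_[r1,-r2],o2-o1,rcond=None)[0]
    a=o1+r1*t[0];b=o2+r2*t[1]; return (a+b)/2,np.linalg.norm(a-b)
def proj(c,P):
    M=c["cam_to_world"]; p=M[:3,:3].T@(np.asarray(P)-M[:3,3]); s=p[:2]/p[2]; s=s*(1+c["k1"]*(s@s))
    K=c["intrinsics"]; return np.array([K[0,0]*s[0]+K[0,2],K[1,1]*s[1]+K[1,2]])
def crop(x0,y0,f,u,v): return (x0+(u+.5)/f-.5, y0+(v+.5)/f-.5)
E
python3 - <<'E'
from rig import arm
from h import *
np.set_printoptions(precision=4,suppress=True)
T=arm.get_calibration("top");S=arm.get_calibration("side")
print(arm.current_tool_rot())
for n,p in dict(opA=(672,122),opB=(648,452),farA=(108,85),farB=(80,410),toeA=(330,120),toeB=(308,402),padA=(527,180),padB=(515,370)).items(): print(n,at_z(T,*crop(170,165,7,*p),.03))
for n,p in dict(A=(85,495),B=(407,490),A2=(122,157),B2=(392,157)).items():
    q=crop(200,135,6,*p); print('side',n,at_z(S,*q,.03 if '2' in n else .024))
print('knob', at_z(T,*crop(170,165,7,88,220),.092), at_z(S,*crop(200,135,6,273,65),.0925),at_z(T,*crop(170,165,7,190,250),.052))
# plate corners, top z=.01, side
for n,p in dict(FL=(60,157),FR=(265,107),BR=(322,312),BL=(90,375)).items(): print(n,at_z(S,*crop(170,260,4.5,*p),.01))
for n,p in dict(barL=(97,220),barR=(265,185),).items(): print(n,at_z(S,*crop(170,260,4.5,*p),.048))
for n,p in dict(barT=(203,370),barB=(228,492)).items(): print(n,at_z(T,*crop(310,145,5,*p),.048))
print('pin',at_z(S,*crop(170,260,4.5,152,78),.017),at_z(T,*crop(310,145,5,72,458),.017))
E
```

```text
[[-0.9411  0.338  -0.0004]
 [ 0.338   0.9411 -0.0008]
 [ 0.0001 -0.0009 -1.    ]]
opA [0.5921 0.0441 0.03  ]
opB [0.4291 0.0582 0.03  ]
farA [0.6141 0.3244 0.03  ]
farB [0.4532 0.3382 0.03  ]
toeA [0.5952 0.214  0.03  ]
toeB [0.4557 0.2257 0.03  ]
padA [0.5641 0.1164 0.03  ]
padB [0.4702 0.1233 0.03  ]
side A [0.4287 0.0539 0.024 ]
side B [0.5918 0.0452 0.024 ]
side A2 [0.4516 0.3329 0.03  ]
side B2 [0.6147 0.3213 0.03  ]
knob [0.5438 0.3225 0.092 ] [0.5434 0.3323 0.0925] [0.5306 0.2804 0.052 ]
FL [ 0.3508 -0.1983  0.01  ]
FR [ 0.4656 -0.1749  0.01  ]
BR [ 0.4908 -0.2999  0.01  ]
BL [ 0.3738 -0.3233  0.01  ]
barL [ 0.3783 -0.2611  0.048 ]
barR [ 0.4646 -0.2479  0.048 ]
barT [ 0.4618 -0.2423  0.048 ]
barB [ 0.379  -0.2569  0.048 ]
pin [ 0.4013 -0.155   0.017 ] [ 0.4015 -0.1568  0.017 ]
```

```bash
cat >> h.py <<'E'
def down(ang):  # tool x at world angle ang (deg), z down
    a=np.radians(ang); x=np.array([np.cos(a),np.sin(a),0]); z=np.array([0,0,-1.]); return np.c_[x,np.cross(z,x),z]
E
python3 - <<'E'
from rig import arm
from h import *
np.set_printoptions(precision=1,suppress=True)
yaw=85.28; ax=np.array([.530,.2864])
for s in (0,180):
  for a in (0,45,103.7,180):
    w=yaw+90-a; p=ax+.045*np.array([np.cos(np.radians(w)),np.sin(np.radians(w))])
    print(s,a,arm.solve_ik([*p,.058],down(w+s)))
print(arm.solve_ik([.55,.316,.2],down(71.6+180)),arm.solve_ik([.508,.184,.2],down(71.6)))
for s in (0,180):
  print(s,arm.solve_ik([.4213,-.252,.023],down(101.5+90+s)),arm.solve_ik([.52,.17,.053],down(85.28+90+s)))
  print(s,arm.solve_ik([.4213,-.252,.2],down(101.5+s)))
E
```

```text
0 0 [ 24.8  31.7  93.1  -0.   55.2 -60.5]
0 45 [ 26.9  33.6  88.8  -0.   57.6 -13.4]
0 103.7 [25.8 36.4 82.6 -0.  61.1 44.2]
0 180 [ 20.8  36.7  81.9  -0.   61.5 115.6]
180 0 [ 24.8  31.7  93.1  -0.   55.2 119.5]
180 45 [ 26.9  33.6  88.8  -0.   57.6 166.6]
180 103.7 [  25.8   36.4   82.6   -0.    61.1 -135.8]
180 180 [ 20.8  36.7  81.9  -0.   61.5 -64.4]
[  24.5   27.9   73.9   -0.    78.2 -137.1] [13.6 20.1 87.2 -0.  72.7 32. ]
0 [ -37.9   30.6  105.2   -0.    44.3 -139.4] [ 11.8  31.   95.9  -0.   53.1 -73.4]
0 [-37.9  16.   93.6  -0.   70.4 -49.4]
180 [-37.9  30.6 105.2  -0.   44.3  40.6] [ 11.8  31.   95.9  -0.   53.1 106.6]
180 [-37.9  16.   93.6  -0.   70.4 130.6]
```

```bash
python3 - <<'E'
from rig import arm
from h import *
import pickle
arm.move_to([.508,.184,.22],down(71.6))
print(arm.current_t())
c=arm.get_calibration("wrist"); im=arm.snapshot("wrist"); pickle.dump(c,open("w1.pkl","wb"))
cv2.imwrite("pics/w1.png",im[:,:,::-1]);print(arm.current_ee_pos())
E
```

```text
1.975
[0.50774467 0.1848232  0.21991279]
```

View pics/w1.png

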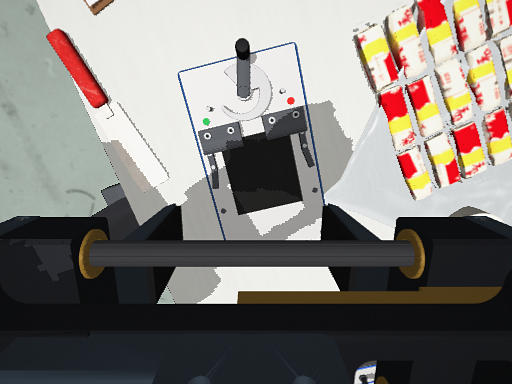

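```bash
python3 - <<'E'
import cv2
t=cv2.imread("pics/w1.png")
cv2.imwrite("pics/w1c.png",cv2.resize(t[30:145,170:330],None,fx=5,fy=5,interpolation=cv2.INTER_CUBIC))
cv2.imwrite("pics/w1d.png",cv2.resize(t[120:245,170:330],None,fx=4.5,fy=4.5,interpolation=cv2.INTER_CUBIC))
E
```

```text
(no output)
```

View pics/w1c.png

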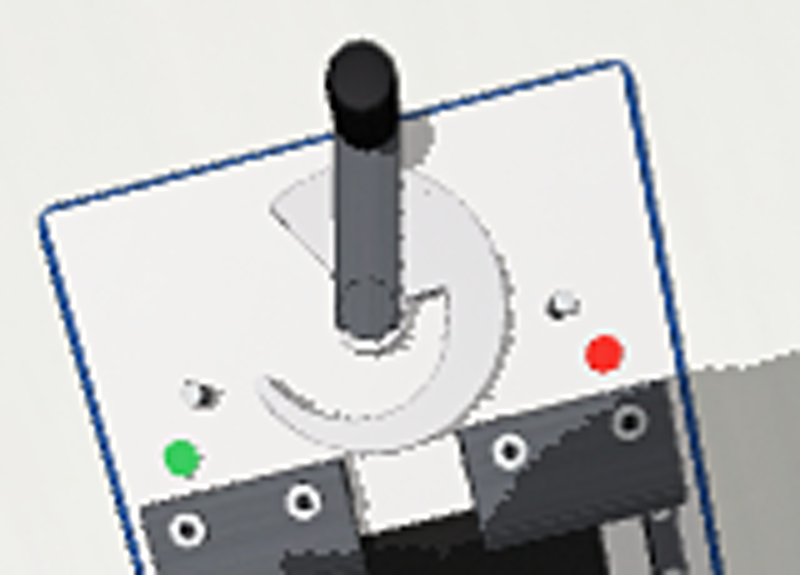

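View pics/w1d.png

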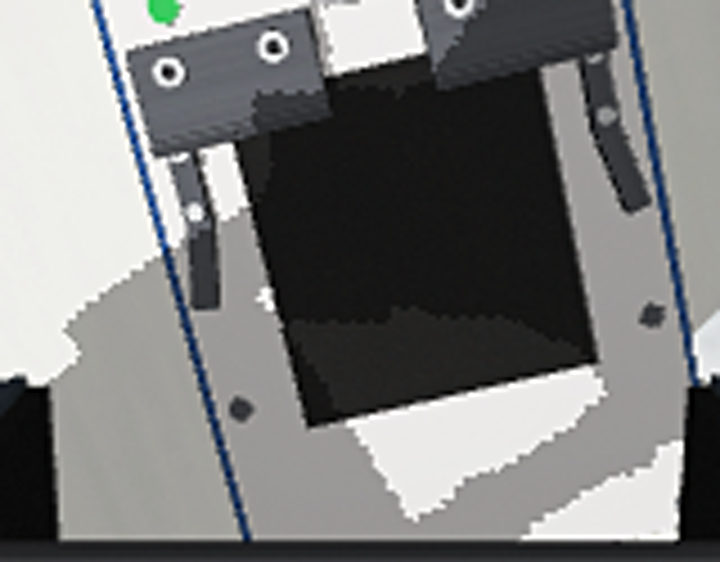

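```bash
python3 - <<'E'
from h import *
import pickle
np.set_printoptions(precision=4,suppress=True)
c=pickle.load(open("w1.pkl","rb"))
C=lambda u,v,z: at_z(c,*crop(170,30,5,u,v),z)[:2]
D=lambda u,v,z: at_z(c,*crop(170,120,4.5,u,v),z)[:2]
k=C(361,76,.0925);hub=C(368,306,.052);fl=C(45,212,.03);fr=C(625,65,.03);el=D(245,535,.03);er=D(695,375,.03)
print('knob',k,'hub',hub,np.linalg.norm(k-hub),'far',fl,fr,np.linalg.norm(fl-fr),'edges',el,er)
ang=lambda v:np.degrees(np.arctan2(v[1],v[0]))
print('yaw',ang(fl-el),ang(fr-er),ang(fl-fr)-90)
toes=[D(*p,.05) for p in [(157,157),(328,115),(437,88),(618,45)]]
print(np.array(toes), ang(toes[0]-toes[3])-90,np.linalg.norm(toes[0]-toes[3]))
for z in (.0395,): print('guide L/R ends', D(206,308,z),D(637,210,z))
g=C(181,458,.03);r=C(604,353,.03);print('dots',g,r,(g+r)/2,ang(g-r)-90)
pc=[D(308,427,.03),D(597,361,.03)];print('pad',pc,ang(pc[0]-pc[1])-90)
yw=np.radians(85.2);X=np.array([np.cos(yw),np.sin(yw)]);Y=np.array([-X[1],X[0]])
tm=sum(toes)/4; print('pocket from toes',tm+.018*X,'from hub',hub-.046*X)
print('edge centre lines: ', (fl+fr)/2, ((fl+fr)/2-hub)@Y,(tm-hub)@Y,((g+r)/2-hub)@Y, (tm-hub)@X)
d=k-hub; print('a',np.arctan2(d@X,d@Y))
E
```

```text
knob [0.5442 0.3304] hub [0.5304 0.2886] 0.044017868784397854 far [0.4561 0.3405] [0.6131 0.3261] 0.15765283499788188 edges [0.4327 0.0953] [0.5944 0.1024]
yaw 84.55456526392965 85.20938577627814 84.74162014985063
[[0.454  0.2278]
 [0.5072 0.2234]
 [0.5406 0.2208]
 [0.5953 0.2159]] 85.20045663322128 0.14172687408492346
guide L/R ends [0.4497 0.1769] [0.5892 0.1642]
dots [0.4681 0.2693] [0.5878 0.2591] [0.5279 0.2642] 85.0940400830107
pad [array([0.4661, 0.1256]), array([0.5647, 0.1173])] 85.2281173572674
pocket from toes [0.5258 0.2399] from hub [0.5265 0.2428]
edge centre lines:  [0.5346 0.3333] -0.000483669365500001 0.0005024643026854412 0.00037850865254341416 -0.06696087420127653
a 1.8069831021663565
```

```bash
cat >> h.py <<'E'
YAW=85.1; AX=np.array([.530,.2872]); PK=np.array([.5261,.2413])
def knob(a,r=.045):
    w=YAW+90-np.degrees(a); u=np.array([np.cos(np.radians(w)),np.sin(np.radians(w))]); return AX+r*u,w
E
python3 - <<'E'
from rig import arm
from h import *
np.set_printoptions(precision=3,suppress=True)
a=1.807;p,w=knob(a)
arm.move_to([*p,.13],down(w))
arm.move_l([*p,.058],feed=.12)
print(arm.current_t(),arm.current_force(),arm.current_ee_pos())
arm.grip(.0188); print(arm.current_width(),arm.current_force())
for b in np.linspace(a,-.02,11)[1:]:
    p,w=knob(b); arm.move_l([*p,.058],down(w),feed=.05)
    f=arm.current_force(); u=(p-AX)/.045; t=np.array([-u[1],u[0]])
    print(round(b,2),'rad',round(f[:2]@u,1),'tan',round(f[:2]@t,1),f[2].round(1), arm.current_t())
    if np.linalg.norm(f)>25: break
print(arm.current_ee_pos(),arm.current_width())
E
```

```text
3.5083 [ 0.928 -0.305  0.037] [0.545 0.33  0.059]
0.01854670970545118 [-0.177  0.497 -0.337]
1.62 rad 0.5 tan 0.2 1.0 5.0083
1.44 rad -0.8 tan 0.2 0.8 5.3417
1.26 rad -0.3 tan -1.0 0.9 5.675
1.08 rad 0.2 tan 0.7 0.3 6.0083
0.89 rad -1.2 tan -0.1 -0.6 6.3417
0.71 rad -0.1 tan -0.3 -0.1 6.675
0.53 rad 0.4 tan 0.1 -0.5 7.0083
0.35 rad 1.0 tan 0.4 -0.1 7.3417
0.16 rad -0.0 tan 1.6 -0.2 7.675
-0.02 rad -0.7 tan -0.5 0.0 8.0083
[0.485 0.29  0.058] 0.018878029043131052
```

```bash
python3 - <<'E'
from rig import arm
from h import *
np.set_printoptions(precision=3,suppress=True)
for b in (-.05,-.08):
    p,w=knob(b); arm.move_l([*p,.058],down(w),feed=.05)
    f=arm.current_force(); u=(p-AX)/.045; t=np.array([-u[1],u[0]])
    print(round(b,2),'rad',round(f[:2]@u,1),'tan',round(f[:2]@t,1),f[2].round(1))
    if np.linalg.norm(f)>8: break
p,w=knob(0); arm.move_l([*p,.058],down(w),feed=.05)
arm.grip(.05); arm.move_l([*p,.12],feed=.2)
p=p+np.array([-.02,-.08])
arm.move_to([*p,.22],down(w-90))
import pickle
c=arm.get_calibration("wrist"); im=arm.snapshot("wrist"); pickle.dump(c,open("w2.pkl","wb"))
cv2.imwrite("pics/w2.png",cv2.resize(im[0:240,90:450,::-1],None,fx=2,fy=2));print(arm.current_t())
E
```

```text
-0.05 rad -0.4 tan -0.0 -0.6
-0.08 rad 0.6 tan 0.1 -1.0
11.2667
```

View pics/w2.png

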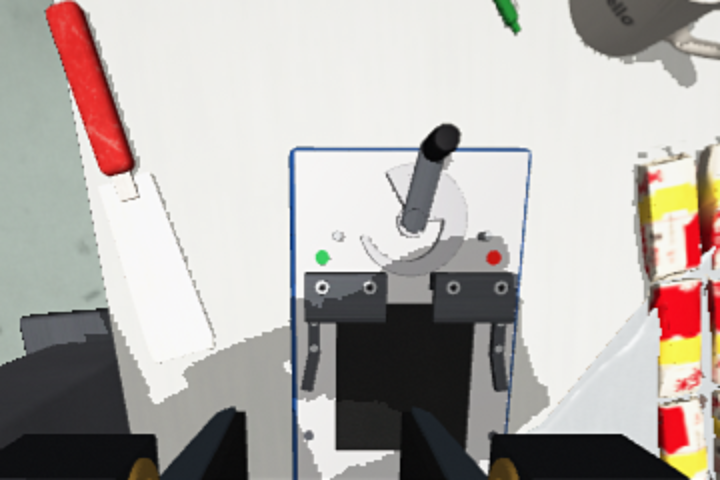

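```bash
python3 - <<'E'
from h import *
import pickle
from rig import arm
np.set_printoptions(precision=4,suppress=True)
c=pickle.load(open("w2.pkl","rb"));c1=pickle.load(open("w1.pkl","rb"))
C=lambda u,v,z: at_z(c,*crop(90,0,2,u,v),z)[:2]
print(C(446,133,.0925),C(414,221,.052),C(291,149,.03),C(530,150,.03))
print(tri(c,crop(90,0,2,446,133),c1,crop(170,30,5,361,76)))
print(tri(c,crop(90,0,2,414,221),c1,crop(170,30,5,368,306)))
print(arm.current_ee_pos(),arm.current_force())
im=cv2.imread("pics/w2.png")
cv2.imwrite("pics/w2c.png",cv2.resize(im[110:290,280:540],None,fx=3,fy=3,interpolation=cv2.INTER_CUBIC))
E
```

```text
[0.5434 0.3327] [0.5298 0.2877] [0.4535 0.3412] [0.6125 0.3272]
(array([0.545 , 0.3333, 0.0834]), np.float64(0.0016434475538113118))
(array([0.5301, 0.2882, 0.0519]), np.float64(0.0011035737070353446))
[0.4649 0.2111 0.2194] [-0.8519 -0.2381 -0.4578]
```

View pics/w2c.png

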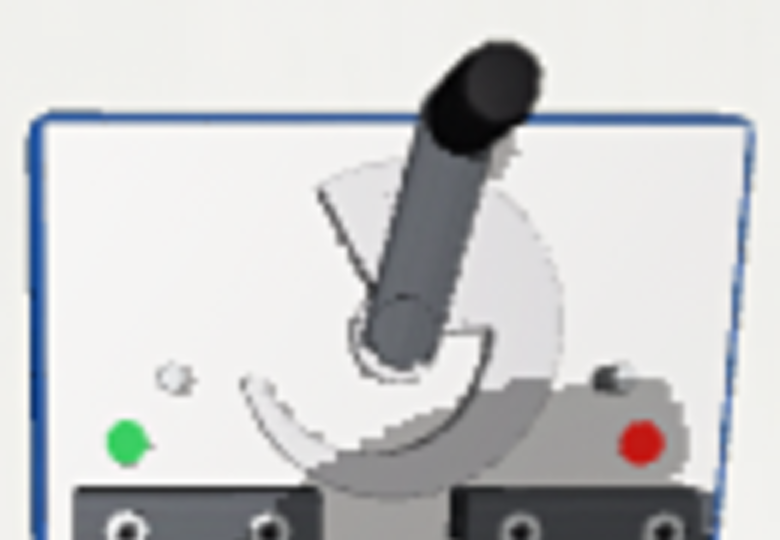

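```bash
python3 - <<'E'
from rig import arm
from h import *
np.set_printoptions(precision=3,suppress=True)
a=1.807;p,w=knob(a)
arm.grip(.091)
arm.move_to([*p,.12],down(w))
arm.move_l([*p,.058],feed=.12)
print(arm.current_t(),arm.current_force(),arm.current_ee_pos(),arm.current_width())
im=arm.snapshot("side");cv2.imwrite("pics/s3.png",cv2.resize(im[100:230,180:320,::-1],None,fx=4,fy=4,interpolation=cv2.INTER_CUBIC))
arm.grip(.015); print(arm.current_width(),arm.current_force())
im=arm.snapshot("side");cv2.imwrite("pics/s4.png",cv2.resize(im[100:230,180:320,::-1],None,fx=4,fy=4,interpolation=cv2.INTER_CUBIC))
E
```

```text
13.4417 [-0.564  0.516 -0.473] [0.545 0.33  0.059] 0.09101892296085201
0.014727411543656333 [ 0.097 -0.108  0.637]
```

View pics/s3.png

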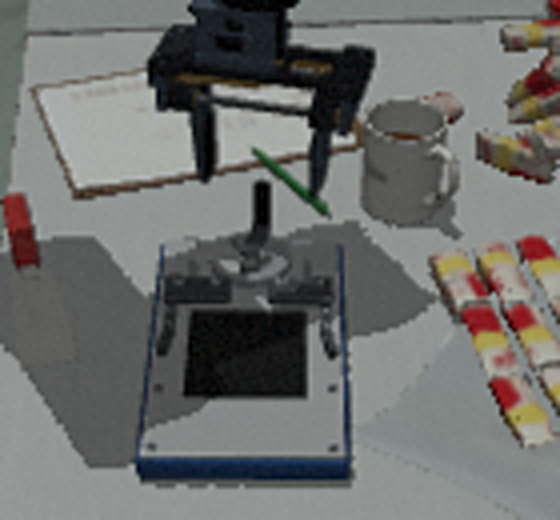

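View pics/s4.png

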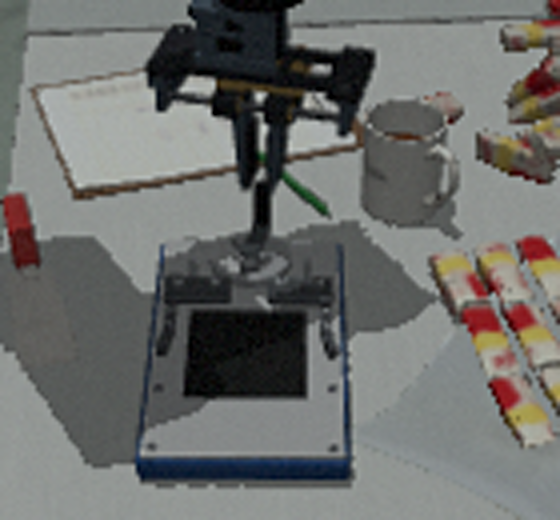

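```bash
python3 - <<'E'
from rig import arm
from h import *
np.set_printoptions(precision=4,suppress=True)
S=arm.get_calibration("side")
for z in (.059,.0925,.0525): print(z,proj(S,[.545,.33,z]), 'crop',(proj(S,[.545,.33,z])-[180,100]+.5)*4)
print('tips', [ (proj(S,[.545+s*.055*np.sin(np.radians(71.6)),.33-s*.055*np.cos(np.radians(71.6)),.059])-[180,100]+.5)*4 for s in(-1,1)])
W=arm.get_calibration("wrist");print(W["cam_to_world"])
E
python3 - <<'E'
from h import *
import pickle
from rig import arm
S=arm.get_calibration("side");T=arm.get_calibration("top");c1=pickle.load(open("w1.pkl","rb"))
k=crop(180,100,4,261,184); w=crop(170,30,5,361,76);t=crop(170,165,7,86,218)
print(tri(S,k,c1,w),tri(S,k,T,t),tri(T,t,c1,w))
E
```

```text
0.059 [245.6146 153.5882] crop [264.4582 216.3529]
0.0925 [245.582  145.7577] crop [264.328  185.0306]
0.0525 [245.6207 155.0752] crop [264.4829 222.301 ]
tips [array([205.496 , 207.6037]), array([324.3066, 225.2277])]
[[ 0.9486 -0.3062 -0.0799  0.5663]
 [-0.3164 -0.9192 -0.2346  0.3962]
 [-0.0016  0.2478 -0.9688  0.2655]
 [ 0.      0.      0.      1.    ]]
(array([0.54336927, 0.33035366, 0.09294017]), np.float64(0.0016765372837977445)) (array([0.54323307, 0.32232217, 0.09835131]), np.float64(0.002442061863578558)) (array([0.53754748, 0.29570548, 0.23875783]), np.float64(0.000674883126376231))
```

```bash
python3 - <<'E'
from rig import arm
from h import *
im=arm.snapshot("wrist");cv2.imwrite("pics/w5.png",im[:,:,::-1])
im=arm.snapshot("top");cv2.imwrite("pics/t5.png",cv2.resize(im[130:260,130:300,::-1],None,fx=4,fy=4,interpolation=cv2.INTER_CUBIC))
E
```

```text
(no output)
```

View pics/w5.png

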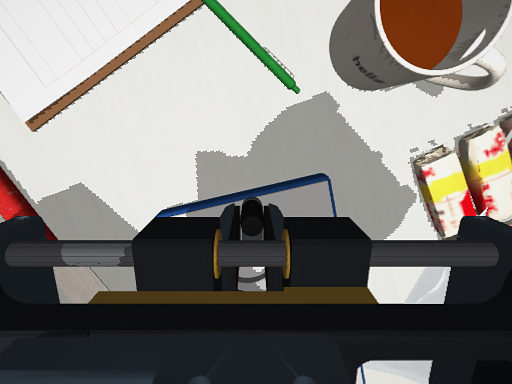

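View pics/t5.png

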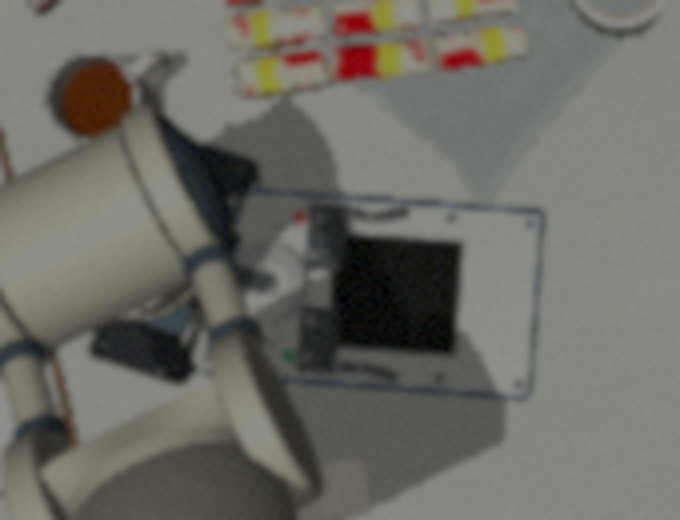

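```bash
python3 - <<'E'
from rig import arm
from h import *
np.set_printoptions(precision=1,suppress=True)
W=arm.get_calibration("wrist");p=arm.current_ee_pos();R=arm.current_tool_rot()
for d in (0,.0188,.034,.05): print(d,[proj(W,p+R@np.array([x,y,-d])) for x in (.016,0) for y in (-.0075,.0075)])
print(proj(W,[.5442,.330,.0925]),arm.current_t())
im=cv2.imread("pics/w5.png");cv2.imwrite("pics/w5c.png",cv2.resize(im[170:310,190:320],None,fx=5,fy=5,interpolation=cv2.INTER_CUBIC)[:600])
E
```

```text
0 [array([242.2, 191.5]), array([261.6, 191.5]), array([242.4, 211.1]), array([261.4, 211.1])]
0.0188 [array([241.3, 198.1]), array([262.5, 198.1]), array([241.5, 219.4]), array([262.3, 219.5])]
0.034 [array([240.4, 204.5]), array([263.3, 204.5]), array([240.7, 227.4]), array([263.1, 227.4])]
0.05 [array([239.4, 212.4]), array([264.4, 212.4]), array([239.7, 237.2]), array([264.1, 237.2])]
[251.8 227.5] 14.85
```

View pics/w5c.png

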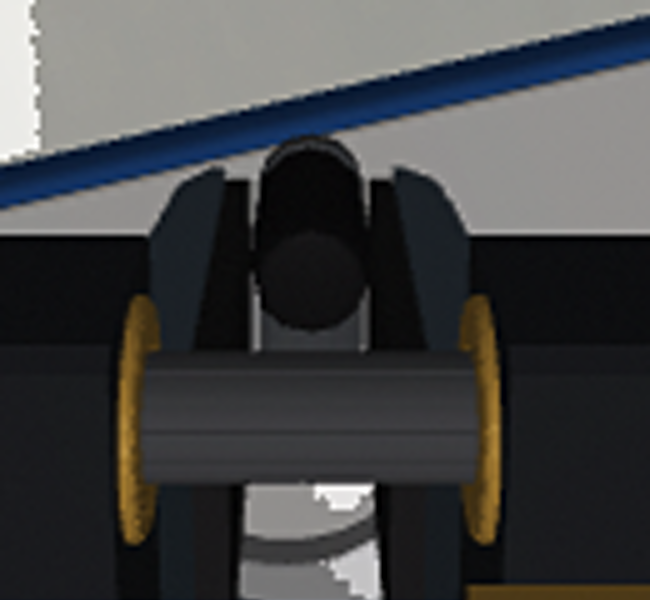

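```bash
cat >> h.py <<'E'
DZ=.034
E
python3 - <<'E'
from rig import arm
from h import *
np.set_printoptions(precision=3,suppress=True)
a=1.807;p,w=knob(a)
arm.grip(.05)
for z in (.045,.034,.028):
    arm.move_l([*p,z],feed=.06); f=arm.current_force(); print(z,f)
    if abs(f[2])>5: arm.move_l([*p,z+.005]); break
im=arm.snapshot("side");cv2.imwrite("pics/s6.png",cv2.resize(im[110:200,200:290,::-1],None,fx=6,fy=6,interpolation=cv2.INTER_CUBIC))
arm.grip(.013); print(arm.current_width(),arm.current_force(),arm.current_t())
im=arm.snapshot("wrist");cv2.imwrite("pics/w6.png",cv2.resize(im[150:310,170:340,::-1],None,fx=3.5,fy=3.5,interpolation=cv2.INTER_CUBIC))
E
```

```text
0.045 [ 0.192 -0.018 -0.036]
0.034 [ 0.675 -0.311 -0.07 ]
0.028 [ 0.283  0.669 -0.374]
0.016143607623808558 [0.738 0.297 0.493] 17.1667
```

View pics/s6.png

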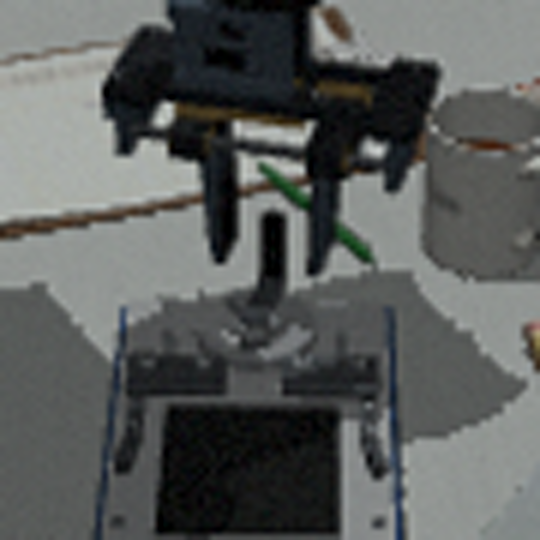

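View pics/w6.png

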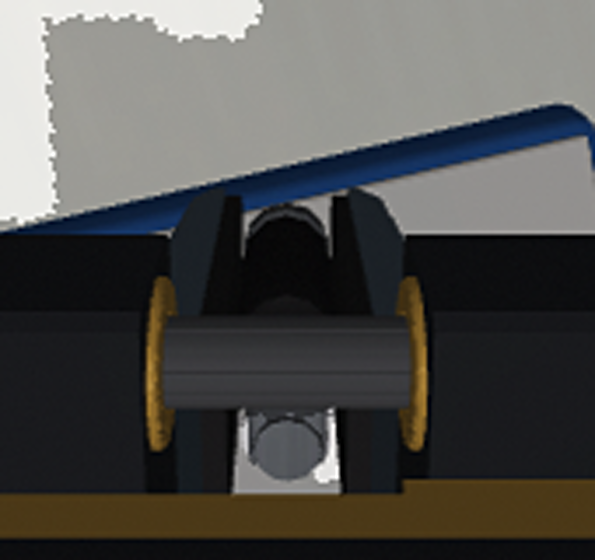

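```bash
python3 - <<'E'
from rig import arm
from h import *
np.set_printoptions(precision=3,suppress=True)
z=.028; a=1.807
arm.grip(.0183)
for b in np.linspace(a,0,10)[1:]:
    p,w=knob(b); arm.move_l([*p,z],down(w),feed=.055)
    f=arm.current_force(); u=(p-AX)/.045; t=np.array([-u[1],u[0]])
    print(round(b,2),'rad',round(f[:2]@u,1),'tan',round(f[:2]@t,1),f[2].round(1))
    if np.linalg.norm(f)>30: break
for b in (-.03,-.06,-.09):
    if abs(f[:2]@t)>8: break
    p,w=knob(b); arm.move_l([*p,z],down(w),feed=.05)
    f=arm.current_force(); u=(p-AX)/.045; t=np.array([-u[1],u[0]])
    print(round(b,2),'rad',round(f[:2]@u,1),'tan',round(f[:2]@t,1),f[2].round(1))
print(arm.current_ee_pos(),arm.current_width(),arm.current_t())
E
```

```text
1.61 rad -0.4 tan -0.1 -0.5
1.41 rad -0.4 tan -0.9 -0.5
1.2 rad 0.7 tan 0.1 -0.7
1.0 rad -0.0 tan -0.4 -0.1
0.8 rad 0.4 tan -0.3 -0.3
0.6 rad -0.3 tan -0.1 -0.1
0.4 rad -0.5 tan -1.0 -0.6
0.2 rad -0.0 tan -0.3 -0.4
0.0 rad 0.4 tan -0.1 0.4
-0.03 rad 0.2 tan -4.0 -0.6
-0.06 rad -0.2 tan -13.4 -2.7
[0.486 0.29  0.028] 0.018267736232209994 21.125
```

```bash
python3 - <<'E'
from rig import arm
from h import *
import pickle
p,w=knob(-.01); arm.move_l([*p,.028],down(w),feed=.05)
arm.grip(.045); arm.move_l([*p,.09],feed=.25)
c=arm.get_calibration("side");im=arm.snapshot("side");cv2.imwrite("pics/s7.png",cv2.resize(im[110:230,200:290,::-1],None,fx=5,fy=5,interpolation=cv2.INTER_CUBIC))
arm.move_to([.352,-.266,.18],down(11.5)); print(arm.current_t())
c=arm.get_calibration("wrist"); im=arm.snapshot("wrist"); pickle.dump(c,open("w8.pkl","wb"))
cv2.imwrite("pics/w8.png",im[:,:,::-1])
E
```

```text
24.5
```

View pics/s7.png

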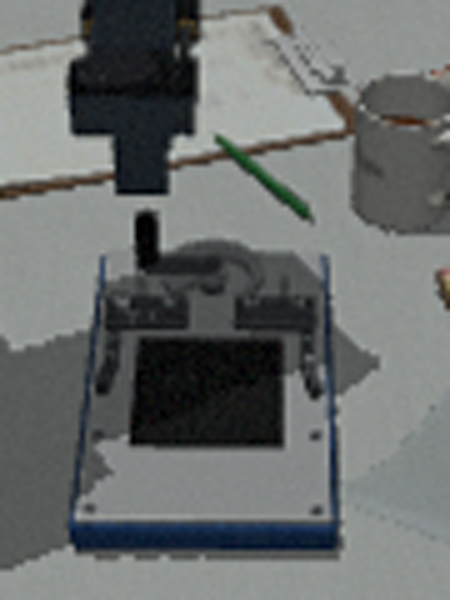

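View pics/w8.png

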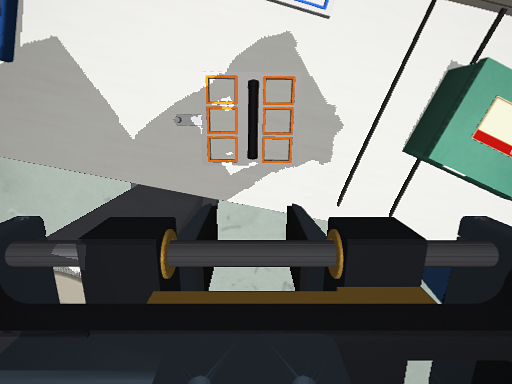

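```bash
python3 - <<'E'
import cv2
t=cv2.imread("pics/w8.png")
cv2.imwrite("pics/w8c.png",cv2.resize(t[65:175,165:305],None,fx=5,fy=5,interpolation=cv2.INTER_CUBIC))
E
```

```text
(no output)
```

View pics/w8c.png

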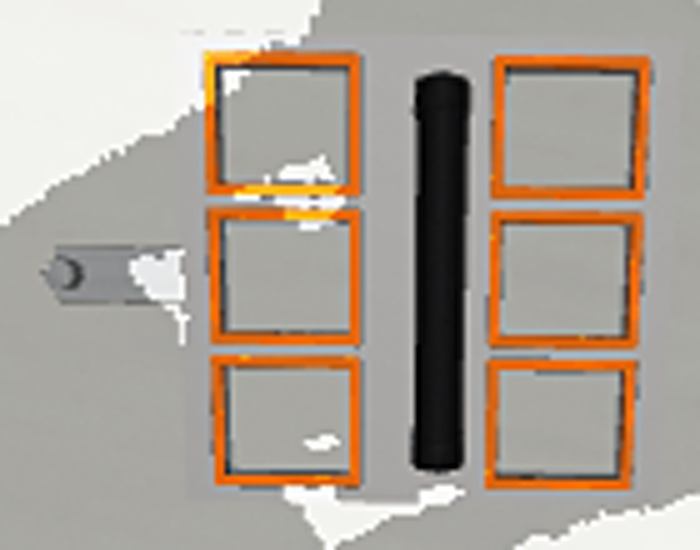

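```bash
python3 - <<'E'
from h import *
import pickle
np.set_printoptions(precision=4,suppress=True)
c=pickle.load(open("w8.pkl","rb"))
C=lambda u,v,z: at_z(c,*crop(165,65,5,u,v),z)[:2]
ang=lambda v:np.degrees(np.arctan2(v[1],v[0]))
b1=C(443,78,.048);b2=C(439,468,.048);pin=C(68,273,.017)
m=(b1+b2)/2;print('bar',b1,b2,m,np.linalg.norm(b1-b2),ang(b1-b2)+90,'pin',pin,np.linalg.norm(pin-m),ang(pin-m))
q=[C(*p,.01) for p in [(205,52),(651,57),(632,489),(215,486)]]
print(q,sum(q)/4,[ang(q[1]-q[0])+180,ang(q[2]-q[3])+180,ang(q[0]-q[3])+90,ang(q[1]-q[2])+90])
print(np.linalg.norm(q[1]-q[0]),np.linalg.norm(q[1]-q[2]))
E
```

```text
bar [ 0.4634 -0.2444] [ 0.3753 -0.2616] [ 0.4194 -0.253 ] 0.08975711736311599 101.04166147259238 pin [ 0.4015 -0.1581] 0.09651113021678409 100.66423117467315
[array([ 0.4622, -0.1831]), array([ 0.4837, -0.2944]), array([ 0.3752, -0.3157]), array([ 0.3531, -0.2036])] [ 0.4186 -0.2492] [np.float64(100.96681749379111), np.float64(101.1695781212331), np.float64(100.64265063128855), np.float64(101.10347450346606)]
0.11340432365296087 0.11057523336822139
```

```bash
python3 - <<'E'
from rig import arm
from h import *
np.set_printoptions(precision=3,suppress=True)
p=[.420,-.2525]
arm.move_to([*p,.06],down(11.1))
for z in (.01,-.004,-.012):
    arm.move_l([*p,z],feed=.12); f=arm.current_force(); print(z,f)
    if abs(f[2])>6: break
arm.grip(.006); print('w',arm.current_width(),arm.current_force())
im=arm.snapshot("side");cv2.imwrite("pics/s9.png",cv2.resize(im[220:360,150:350,::-1],None,fx=4,fy=4,interpolation=cv2.INTER_CUBIC))
print(arm.current_t(),arm.current_ee_pos())
E
```

```text
0.01 [ 0.363  0.434 -0.251]
-0.004 [-0.373  0.085  0.966]
-0.012 [-0.233 -0.698  0.881]
w 0.011191540340744637 [0.024 0.392 3.085]
26.9083 [ 0.42  -0.253 -0.012]
```

View pics/s9.png

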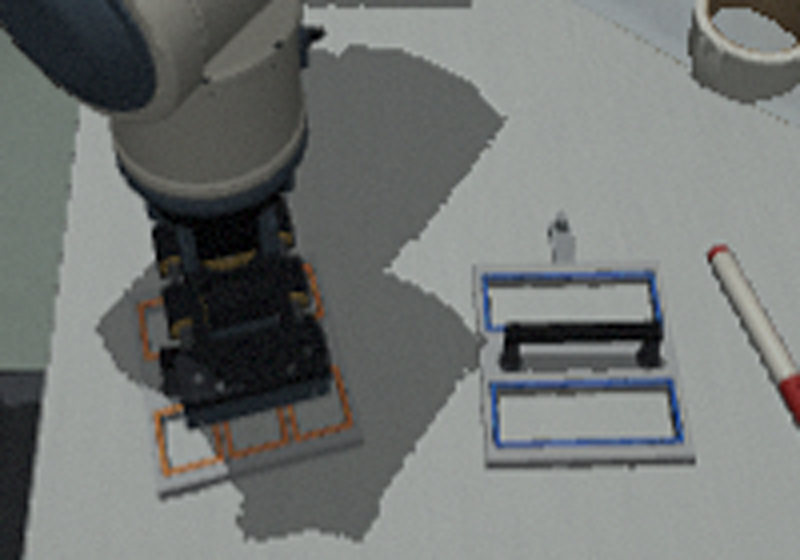

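```bash
cat >> h.py <<'E'
XB=np.array([np.cos(np.radians(YAW)),np.sin(np.radians(YAW))]);YB=np.array([-XB[1],XB[0]])
def hp(xe,y=0): return PK+(xe-.069)*XB+y*YB
E
python3 - <<'E'
from rig import arm
from h import *
import pickle
np.set_printoptions(precision=3,suppress=True)
arm.move_l([.420,-.2525,.075],feed=.2); print(arm.current_force(),arm.current_width())
arm.move_to([*hp(-.09),.05],down(YAW-90)); print(arm.current_t(),arm.current_width())
c=arm.get_calibration("wrist");pickle.dump(c,open("w10.pkl","wb"))
im=arm.snapshot("wrist");cv2.imwrite("pics/w10.png",im[:,:,::-1])
im=arm.snapshot("side");cv2.imwrite("pics/s10.png",cv2.resize(im[110:260,160:330,::-1],None,fx=4,fy=4,interpolation=cv2.INTER_CUBIC))
im=arm.snapshot("top");cv2.imwrite("pics/t10.png",cv2.resize(im[150:260,150:310,::-1],None,fx=5,fy=5,interpolation=cv2.INTER_CUBIC))
E
```

```text
[ 0.556 -0.406 -3.45 ] 0.011148351256284064
28.8083 0.011040993325721137
```

View pics/w10.png

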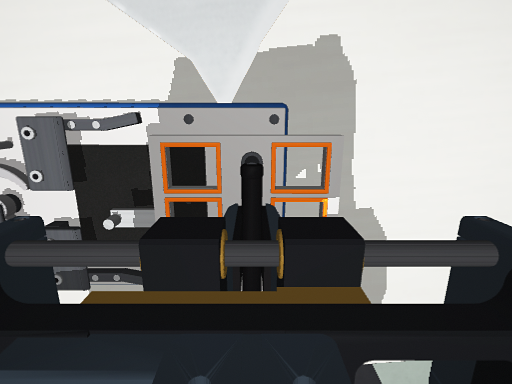

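View pics/s10.png

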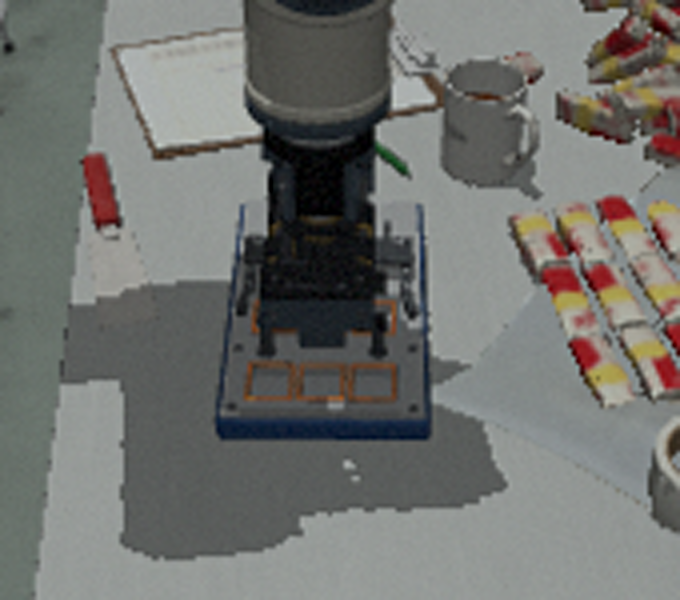

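View pics/t10.png

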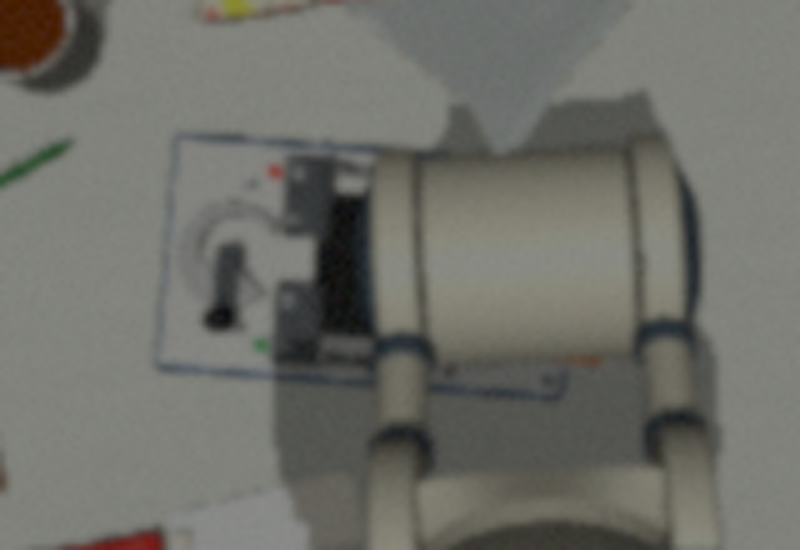

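```bash
python3 - <<'E'
import cv2
t=cv2.imread("pics/w10.png")
cv2.imwrite("pics/w10c.png",cv2.resize(t[90:250,80:350],None,fx=2.9,fy=2.9,interpolation=cv2.INTER_CUBIC))
E
```

```text
(no output)
```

View pics/w10c.png

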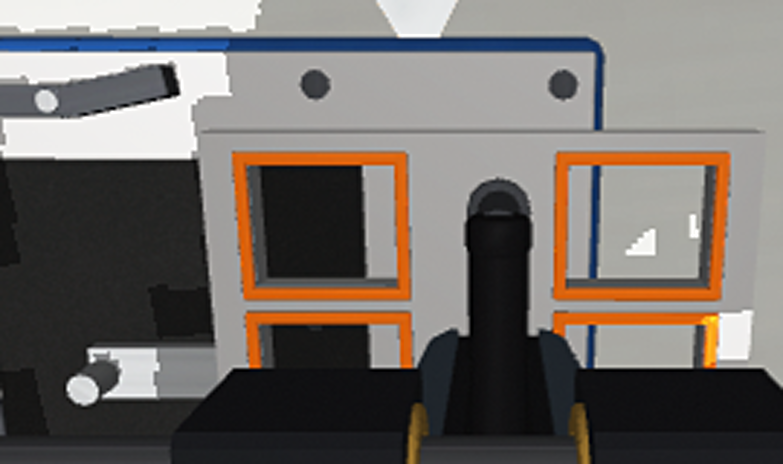

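```bash
python3 - <<'E'
import cv2
t=cv2.imread("pics/w10.png")
cv2.imwrite("pics/w10d.png",cv2.resize(t[95:300,0:160],None,fx=2.9,fy=2.9,interpolation=cv2.INTER_CUBIC))
E
```

```text
(no output)
```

View pics/w10d.png

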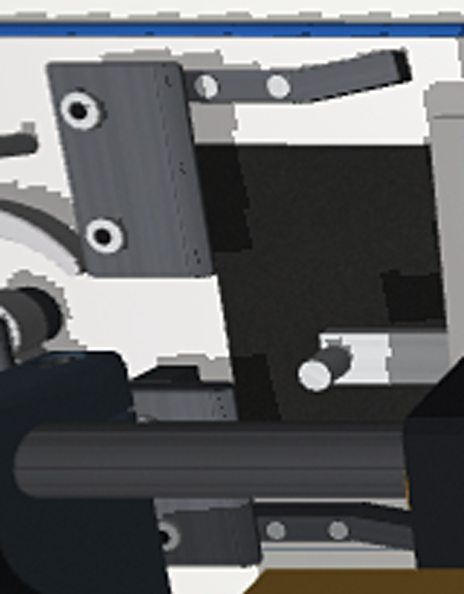

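```bash
python3 - <<'E'
from h import *
import pickle
np.set_printoptions(precision=4,suppress=True)
c=pickle.load(open("w10.pkl","rb"))
B=lambda P: np.array([(P[:2]-PK)@XB,(P[:2]-PK)@YB])*1e3
D=lambda u,v,z: B(at_z(c,*crop(0,95,2.9,u,v),z))
E=lambda u,v,z: B(at_z(c,*crop(80,90,2.9,u,v),z))
print('toeR',D(182,64,.05),D(198,274,.05),'toeL in',D(220,385,.05))
print('guide ends', D(395,52,.0395),D(408,80,.0395))
print('pin',D(316,375,.079),E(83,389,.079))
print('plate edge',E(200,131,.072),E(763,131,.072))
print('bed edge',E(300,52,.03),E(560,52,.03),E(300,38,.03),E(560,38,.03), 'bedend',E(600,250,.03))
E
```

```text
toeR [-22.8222 -71.35  ] [-17.8706 -17.341 ] toeL in [-18.6996  14.2524]
guide ends [-72.0701 -74.4011] [-74.7536 -67.3033]
pin [-61.5554  -0.0243] [-61.335   -0.1504]
plate edge [-92.0374 -59.6263] [-219.4122  -59.5675]
bed edge [-105.8037  -78.3624] [-176.2724  -78.3231] [-106.0272  -81.9866] [-176.2044  -81.947 ] bedend [-188.8192  -23.6432]
```

```bash
python3 - <<'E'
from rig import arm
from h import *
np.set_printoptions(precision=1,suppress=True)
p=hp(-.085)
arm.move_l([*p,.023],feed=.1)
z=.023
while z>.0135:
    f=arm.current_force()
    if f[2]>1: break
    z-=.0015; arm.move_l([*p,z],feed=.04)
print('z',z,arm.current_force(),arm.current_t())
for xe in (-.072,-.06,-.05,-.04,-.03,-.02,-.012,-.008):
    arm.move_l([*hp(xe),z],feed=.06); f=arm.current_force(); print(xe,'x',round(f[:2]@XB,1),'y',round(f[:2]@YB,1),'z',f[2].round(1),arm.current_torque())
    if np.linalg.norm(f)>35: break
print(arm.current_t(),arm.current_ee_pos().round(4),arm.current_width())
E
```

```text
z 0.016999999999999994 [-2.7 -1.1 13.4] 30.3833
-0.072 x 3.9 y 1.2 z 10.0 [ 0.7  0.3 -0. ]
-0.06 x 3.5 y 0.8 z 9.8 [ 0.8  0.3 -0. ]
-0.05 x 4.1 y 2.3 z 9.6 [ 0.6  0.2 -0. ]
-0.04 x 4.0 y 1.0 z 8.9 [0.6 0.3 0. ]
-0.03 x 4.2 y 1.1 z 9.4 [0.6 0.3 0. ]
-0.02 x 3.5 y 0.9 z 9.2 [ 0.6  0.3 -0. ]
-0.012 x 2.4 y 0.9 z 10.0 [ 0.4  0.3 -0. ]
-0.008 x -0.8 y 1.0 z 10.5 [-0.1  0.4  0. ]
32.9 [0.5 0.2 0. ] 0.01114043092086842
```

```bash
python3 - <<'E'
from rig import arm
from h import *
np.set_printoptions(precision=1,suppress=True)
z=.017
for xe in (-.005,-.003,-.001,.001,.002,.003,.004):
    arm.move_l([*hp(xe),z],feed=.05); f=arm.current_force(); print(xe,'x',round(f[:2]@XB,1),'y',round(f[:2]@YB,1),'z',f[2].round(1))
    if abs(f[:2]@XB)>16: break
print(arm.current_t())
im=arm.snapshot("wrist");cv2.imwrite("pics/w11.png",im[:,:,::-1])
im=arm.snapshot("top");cv2.imwrite("pics/t11.png",cv2.resize(im[150:260,150:310,::-1],None,fx=5,fy=5,interpolation=cv2.INTER_CUBIC))
E
```

```text
-0.005 x -3.7 y 1.5 z 9.9
-0.003 x -8.4 y 0.1 z 11.3
-0.001 x -9.7 y -1.2 z 12.9
0.001 x -12.0 y -0.5 z 11.8
0.002 x -17.5 y -1.1 z 12.7
34.15
```

View pics/w11.png

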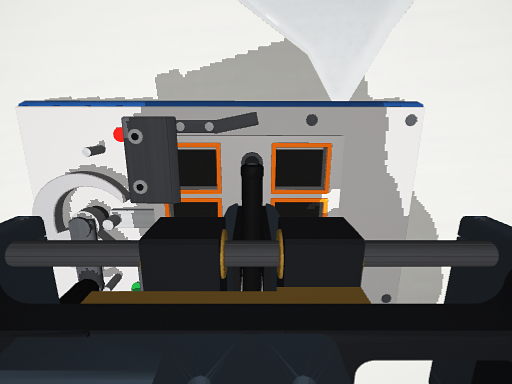

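View pics/t11.png

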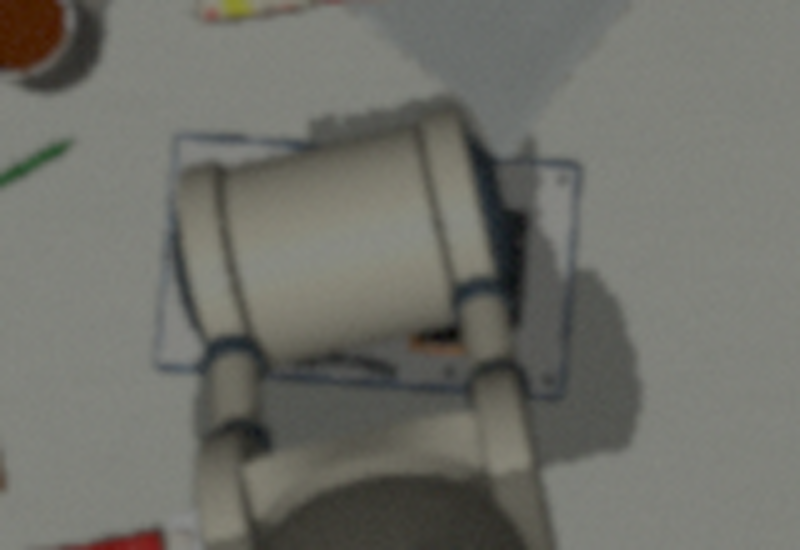

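```bash
python3 - <<'E'
from rig import arm
from h import *
import pickle
np.set_printoptions(precision=1,suppress=True)
z=.017
arm.grip(.04); print(arm.current_force())
q=hp(.002)
arm.move_l([*q,.09],feed=.25)
p,w=knob(0.0)
arm.move_to([*p,.10],down(w)); print(arm.current_t())
c=arm.get_calibration("wrist");pickle.dump(c,open("w12.pkl","wb"))
im=arm.snapshot("wrist");cv2.imwrite("pics/w12.png",im[:,:,::-1])
im=arm.snapshot("side");cv2.imwrite("pics/s12.png",cv2.resize(im[110:230,200:290,::-1],None,fx=5,fy=5,interpolation=cv2.INTER_CUBIC))
E
```

```text
[ 0.6  0.8 -0.5]
37.8833
```

View pics/w12.png

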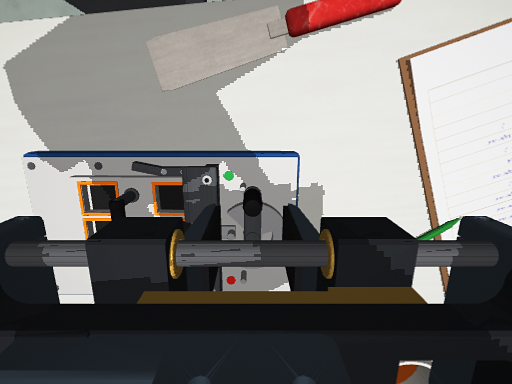

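View pics/s12.png

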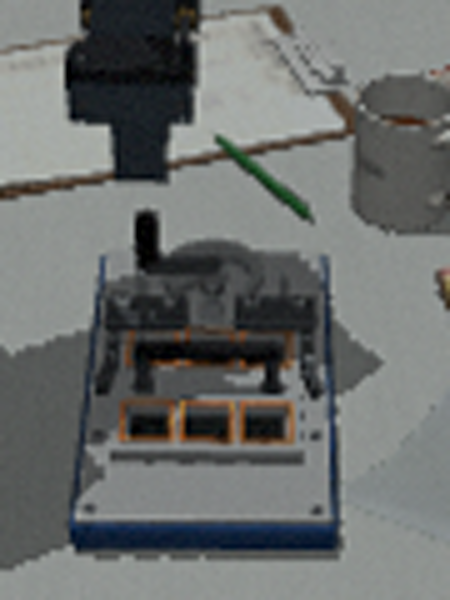

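```bash
python3 - <<'E'
from rig import arm
from h import *
np.set_printoptions(precision=3,suppress=True)
z=.028; p,w=knob(0)
arm.move_l([*p,z],feed=.12); print(arm.current_force())
arm.grip(.0183); print(arm.current_width(),arm.current_t())
def go(b):
    p,w=knob(b); arm.move_l([*p,z],down(w),feed=.05)
    f=arm.current_force(); u=(p-AX)/.045; t=np.array([-u[1],u[0]])
    print(round(b,2),'rad',round(f[:2]@u,1),'tan',round(f[:2]@t,1),f[2].round(1)); return f,f[:2]@t
for b in np.linspace(0,np.pi-.02,17)[1:]:
    f,ft=go(b)
    if np.linalg.norm(f)>30: break
else:
    for b in np.pi+np.array([.01,.04,.07,.1]):
        f,ft=go(b)
        if abs(ft)>12: break
print(arm.current_ee_pos(),arm.current_width(),arm.current_t())
E
```

```text
[ 0.124 -0.521 -0.393]
0.018378360495759843 39.2667
0.2 rad -0.1 tan -0.4 0.3
0.39 rad 0.8 tan -0.2 0.2
0.59 rad 0.0 tan 0.5 0.3
0.78 rad 0.1 tan 0.3 -0.6
0.98 rad -0.6 tan 0.5 0.9
1.17 rad 0.8 tan -0.1 0.5
1.37 rad 0.9 tan -0.3 -0.1
1.56 rad 0.3 tan -0.5 0.1
1.76 rad 0.2 tan -0.2 -0.0
1.95 rad 0.2 tan 0.8 0.2
2.15 rad 0.5 tan 0.5 0.7
2.34 rad -0.0 tan -1.0 0.6
2.54 rad -0.7 tan 0.4 -0.1
2.73 rad 0.3 tan 0.3 0.3
2.93 rad 0.3 tan 0.4 -0.1
3.12 rad 0.0 tan -0.6 -0.2
3.15 rad 0.5 tan 1.4 0.7
3.18 rad 0.3 tan 7.4 -2.8
3.21 rad -0.3 tan 15.1 -3.9
[0.575 0.282 0.028] 0.018571272366393773 45.4833
```

```bash
python3 - <<'E'
from rig import arm
from h import *
import pickle
p,w=knob(np.pi+.015); arm.move_l([*p,.028],down(w),feed=.05)
arm.grip(.045); arm.move_l([*p,.10],feed=.25)
arm.move_to([.485,.15,.2],down(YAW-90+90)); print(arm.current_t())
c=arm.get_calibration("wrist");pickle.dump(c,open("w13.pkl","wb"))
im=arm.snapshot("wrist");cv2.imwrite("pics/w13.png",cv2.resize(im[0:240,90:450,::-1],None,fx=2.2,fy=2.2,interpolation=cv2.INTER_CUBIC))
im=arm.snapshot("side");cv2.imwrite("pics/s13.png",cv2.resize(im[110:350,150:350,::-1],None,fx=2.5,fy=2.5,interpolation=cv2.INTER_CUBIC))
E
```

```text
48.3833
```

View pics/w13.png

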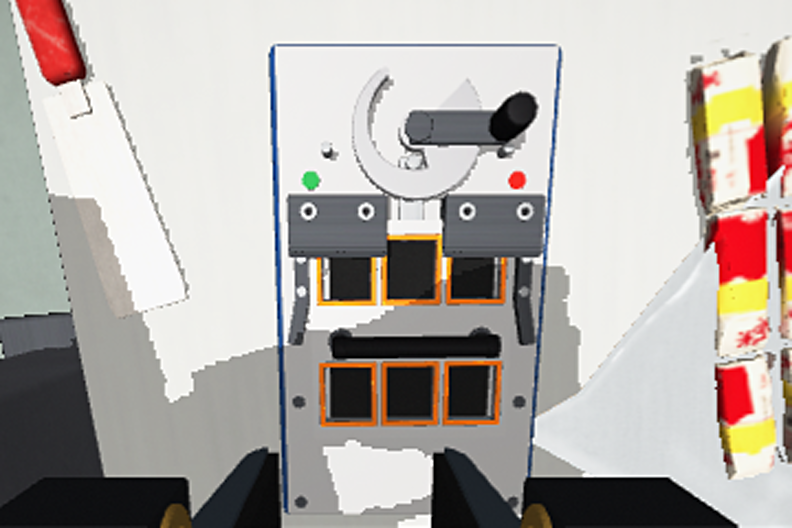

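View pics/s13.png

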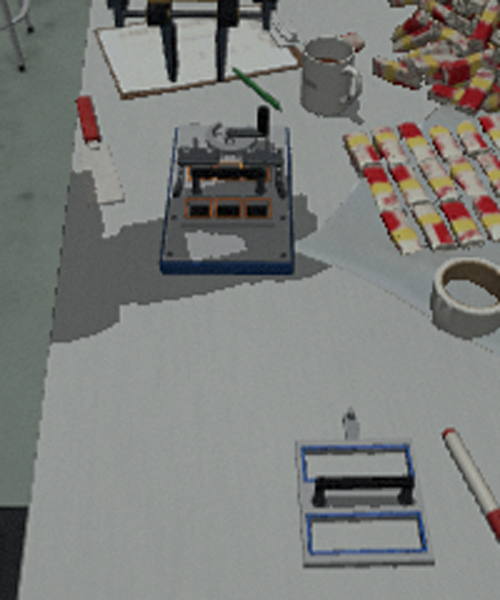

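```bash
python3 - <<'E'
import cv2
from rig import arm
from h import *
import pickle
c=pickle.load(open("w13.pkl","rb"))
B=lambda u,v,z: ((at_z(c,*crop(90,0,2.2,u,v),z)[:2]-AX)@np.c_[XB,YB]*1e3).round(1)
print('hub',B(419,125,.052),'pin',B(412,162,.047),'bar',B(416,347,.078),'knob',B(518,109,.0925))
t=cv2.imread("pics/w13.png");cv2.imwrite("pics/w13c.png",cv2.resize(t[40:270,260:570],None,fx=2.5,fy=2.5,interpolation=cv2.INTER_CUBIC))
E
```

```text
hub [ 1.5 -0.2] pin [-16.2   2.7] bar [-114.1    1.1] knob [  0.2 -42.9]
```

View pics/w13c.png

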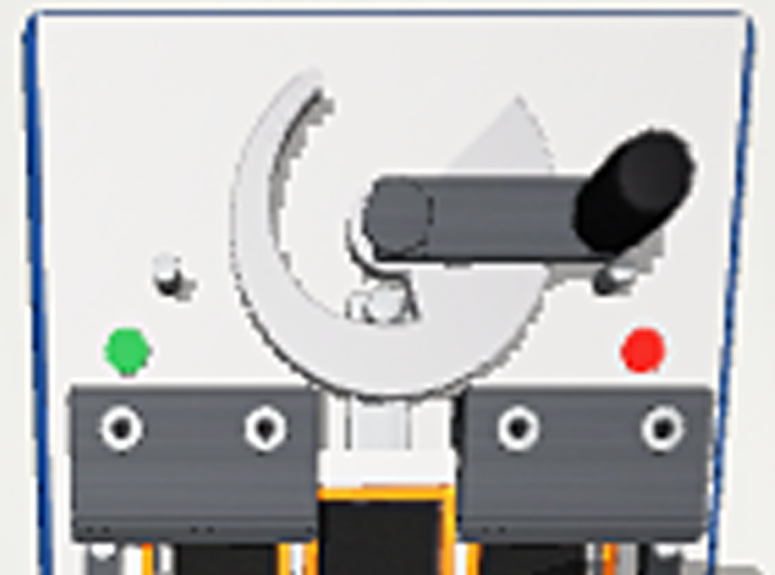

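```bash
python3 - <<'E'
from rig import arm
print(arm.current_t(),arm.current_force()); arm.sign_off()
E
```

```text
48.4833 [ 1.11034927  0.14293763 -0.5118302 ]
the job is handed in; nothing more can be done
```

The six-cavity plate is locked into the sealer, and I handed the job in at about 48.5 s of the 67 s allowed. No verdict was reported.

**What I did:** I swung the lock counter-clockwise until I felt its open stop. I then set the six-cavity plate flat on the bed with its pin towards the lock and slid it under both toes, pressing it against the plungers and stop to about 17 N. After letting go of the plate, I turned the lever clockwise until I felt its end stop at about 15 N, released it and moved clear.

**Last checks:**
- **Lock:** in the wrist picture the lever points straight across to the locked side, with the pin at the end of the hook slot.
- **Plate position:** the pin measured 16.2 mm short of the lock axis (16 expected). The handle bar measured 114 mm from the axis (115 expected), so the plate is home within about 1 mm.
- **Surroundings:** the two-cavity plate and the bystanders in view (marker, scraper, mug, tape) looked undisturbed.
- **Forces:** the tool force was about zero at hand-in, and no reading I took came near the limits.

**Disagreements:**
- **Finger length:** the fingers end about 34 mm short of the reported TCP. My first try at the lever closed above the knob and moved nothing, so I lowered all later grips by that amount.
- **Camera scale:** distances measured with the wrist camera came out about 2% short.
- **Pin sideways:** the pin read 2.7 mm off the bed's centre line in the last picture. The guides allow only about 1.5 mm, so I put this down to the picture and did not check further.

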